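Kickstand down and hold the framed print upright

ROBOT

A 6-joint arm with a two-finger parallel gripper is mounted at the origin on the work surface. World frame = base frame: x ahead of the robot, y to its left, z up, the work surface at z = 0. Lengths are in m, angles in rad, forces in N, time in s.
With the tool pointing down it reaches from about 0.3 to 0.875 m from the base axis. Payload 6.4 kg.
Tool frame: the origin (TCP) lies on the centre line of the jaws, within the pads' length; the fingertips stand 25 mm ahead of it and the grasp point (between the pads) lies 6 mm ahead of it (ctrl.tip_reach is the distance from the TCP to the fingertips, in m); z points along the fingers, y is the line along which they close (so a half turn about z gives the same grasp; the last joint's range is limited). The gripper opens to 85 mm and grips with 20 to 120 N. Pads are 22 mm wide; open, the fingers measure 114 mm over their backs; the gripper's body (76 mm by 85 mm) begins 54 mm behind the grasp point. The pads swing forward as they close: fully open they stand 13 mm farther back than shut.
Start: joints at [1.013, 0.181, 1.607, -0, 1.354, -0.206], TCP at [0.198, 0.54, 0.221] pointing down, gripper open.
Joint ranges: [-2.99, 2.99], [-0.89, 2.07], [0.3, 2.58], [-1.14, 4.28], [0, 2.63], [-3.12, 3.12]. Speed limits (rad/s): [2.57, 2.57, 3.01, 3.14, 3.14, 3.14].

INTERFACE

Orientations are given as a unit quaternion [w, x, y, z].
In Python, from bench import ctrl gives the robot as it stands.
- The arm moves only by the tool servo_tool, never from a script. Its argument "motion" is a list that holds one entry, the list of rows, each a list of 5 numbers: the shift along the tool's x, y, z in cm, then the turn about the tool's z in degrees, then the closure, from -1 (fully open) to 1 (shut). In form: [[[dx, dy, dz, twist, claw], ...]]. A call has 1 to 5 rows; each row is the pose to reach, as a shift and turn from the pose commanded when the call began, along the tool's axes at that moment; what a row does not reach only later rows make up. A row lasts 1/10 s, in which the tool goes at most 50 mm and 8.59 degrees, less where a joint would pass 70% of its speed; a pose out of reach is approached as far as the arm can. A call with a gripper value outside its range is refused whole. The fingers move at their own pace and stop on an object; the grip force is fixed at half the most. Time passes only in rows, so rows that repeat a pose let the fingers close. It gives the time, the measured TCP pose, the force, the opening and the grip force at its end, in the units of the state.
- ctrl.get_obs(): the state, without advancing time (a new reading comes with each control period).
- ctrl.camera(name): name is "side" or "top"; returns a dict with "pixels" (420x560x3 uint8, red, green, blue), "depth" (420x560 float32, m along the optical axis (not along the pixel's ray), 0 where there is no reading), "fx", "fy", "cx", "cy" (pixels), "R" (3x3) and "t" (3): a world point X has camera coordinates R X + t. Camera axes: x right, y down, z forward; pixel columns grow to the right and rows downward; lengths in m; the calibration is good to about 2 mm. A picture is of the moment at which its call begins.
- ctrl.hand_in(): hands the job in; it is judged then, once.
The state is a dict: "time_s": time; "q": joint angles; "dq": joint speeds; "joint_efforts": joint torques, N m; "eef_pos": TCP position; "eef_rot": TCP orientation; "wrist_force": force on the tool from outside, world axes, zero at the start; "torque": the same for the moment, N m; "opening": opening from 0.0 (shut) to 1.0 (fully open); "grasp_force": force on a finger pad.
Only numpy, scipy, OpenCV 4.12 (cv2) and the standard library are available. Lean on these libraries where they do the work, as an engineer would, in place of code of your own. Each camera call takes 0.05 s, during which the arm holds its last target. There are 200 camera calls.

TASK

The framed ship print leans face-in on the padded bench rest, with the kickstand on its back folded up. Flip the kickstand down, over centre and right to its stop, so that the frame has its own stand ready for afterwards; then take the frame by its top rail, bring it up off the rest until it stands plumb on its two rubber feet, clear of the rest, and keep hold of it so that it cannot tip either way. Finish while still gripping it there, upright and still, for its photograph; do not disturb the bottle, tin, jar and brush beside it.

Things in the scene. Friction and masses are not known exactly. Their poses are not given: they have to be found in the camera images.
- frame: Loose framed print, 0.75-1 kg: dark wood, 300 wide, 240 high, 20 thick, rails 26 wide, on two rubber ball feet (radius 6, 220 apart); tips unless held. Origin: underside of the feet, mid width and thickness. z runs up the frame (wood from z = 6 to 246 mm), y along its width, x out of its BACK (faces at x = -10 and +10). Starts leaning 0.349 rad face-in on the rest.
- rail_top (a point): Middle of the top surface of the frame's top rail (frame coordinates 0, 0, 246 mm). The rail is 20 mm thick along the frame's x and free on both sides: pinch it across its thickness from above. A backward pull here of more than about 1.2 N takes the leaning frame off the rest; with the kickstand down it then leans back about 11 deg on it.
- stand_hub (a point): Centre of the kickstand's pivot hub on the frame's back (frame coordinates 22, 0, 112 mm; hub radius 9, 20 long). The pivot axis is the frame's y.
- stand_foot (a point): Centre of the kickstand's foot, a rubber ball of diameter 18 at the end of a round steel rod of diameter 9, 108 mm from the hub. Folded, the ball lies 3 mm off the back of the top rail, its end 17 mm below the rail's top surface. Fingers can stand on either side of it along the frame's y and pinch it from above; the ball turns between them as the kickstand swings.
- kickstand (a joint): Kickstand angle (rad): 0 = folded, pointing up along the frame's back (frame z); grows as the foot swings out from the back and down; 2.478 = its stop, pointing down and out at 38 deg from the back. An over-centre spring drives it away from dead centre at 1.0 to either end (the folded foot is held with about 0.7 N): past about 1.2, let go, it snaps down to the stop by itself.
- rest: Padded bench rest, fixed: wooden base 150 x 300 x 18 mm, two uprights and a level felt-covered bar of radius 14, 340 long. Origin on the bench at mid width, on the line where the frame's feet stand at the start (frame up to 25 mm off along y); x points away from the rest, as the frame's back looks, y along the bar, z up. Base from x = -173 to -23; bar axis at x = -77, z = 147 mm.
- bottle: Amber solvent bottle, 60 mm diameter, 155 high, loose; origin at the centre of its underside. To be left alone.
- tin: Steel tin, 76 mm diameter, 85 high, loose; origin at the centre of its underside. To be left alone.
- jar: Small glass jar, 60 mm diameter, 70 high, loose; origin at the centre of its underside. To be left alone.
- brush: Paint brush lying on the bench, loose; origin on the bench under its middle, handle to its -x. To be left alone.

How it is judged:
On the way:
1. the kickstand is flipped down over centre to its stop while the frame still leans on the rest (value of joint kickstand above 2.35 rad and angle between frame's own z axis and vertical above 0.2 rad), for 0.2 s.
At the end, for the whole second after the job is handed in: The kickstand is at its stop (above 2.35 rad); the frame is within 0.08 rad of plumb, its feet within 10 mm of the bench, still, not touching the rest, and held by the fingers (contact over 2 N) at its top rail (tool above z = 0.20 m of the frame) (value of joint kickstand above 2.35 rad and angle between frame's own z axis and vertical below 0.08 rad and height (world z) of frame below 0.01 m and contact force between the fingers and frame above 2 N and z of the grasp point in the frame of frame above 0.2 m and contact force between frame and rest below 0.3 N and linear speed of frame below 0.02 m/s); the arm keeps its last pose, push and grip.
It fails at once if the bottle, tin, jar or brush is moved more than 30 mm (distance of any of bottle, tin, jar, brush from where it was at the start of the episode above 0.03 m).
It also fails if it takes over 54 s, if anything falls off the work surface, if the arm or the gripper's body presses on something with over 40 N, if the wrist force passes 120 N, or if a joint passes its speed limit or range.

## Working session

There is one attempt and no reset: what is moved stays moved. The work goes in short steps, Python scripts to look and compute and a tool call to move; the robot and the scene stay as the last step left them, time stands still between calls to the robot, and variables do not carry over. Pictures are saved under pics/ and viewed, at most 10 in all, crops included, and the job is handed in when it is done.

Besides the shell and the picture viewer there is one more tool, called after "Request:" by a JSON object that holds its "name" and its "arguments", one argument or row to a line. servo_tool: Moves the arm, as the interface text tells. Its arguments: {"type":"object","properties":{"motion":{"type":"array"}},"required":["motion"]}

```bash
mkdir -p pics; cat > h.py <<'E'
import numpy as np, cv2
from bench import ctrl
def cloud(c):
    v,u=np.mgrid[:420,:560]; d=c["depth"]
    P=np.stack([(u-c["cx"])/c["fx"]*d,(v-c["cy"])/c["fy"]*d,d],-1)
    return (P-c["t"])@np.asarray(c["R"])
def save(c,n): cv2.imwrite("pics/"+n,np.ascontiguousarray(c["pixels"][:,:,::-1]))
def rot(q):
    from scipy.spatial.transform import Rotation as R
    return R.from_quat([q[1],q[2],q[3],q[0]]).as_matrix()
E
python3 - <<'E'
from h import *
o=ctrl.get_obs();print(o, rot(o["eef_rot"]))
for n in("side","top"):
    c=ctrl.camera(n);save(c,n+"0.png");np.savez(n+"0.npz",P=cloud(c),rgb=c["pixels"],d=c["depth"]);print(n,-np.array(c["R"]).T@c["t"],c["fx"])
import cv2
cv2.imwrite("pics/both0.png",np.vstack([cv2.imread("pics/side0.png"),cv2.imread("pics/top0.png")])) if 0 else None
E
```

```text
{'time_s': 0.0, 'q': array([ 1.01269941e+00,  1.81534037e-01,  1.60800802e+00, -1.13026051e-05,
        1.35381108e+00, -2.06300799e-01]), 'dq': array([-0.00021361,  0.00032329,  0.0001643 ,  0.00023893, -0.0016266 ,
        0.00024997]), 'joint_efforts': array([ 4.96648936e-04, -4.44865179e+01, -3.51332545e+01, -3.54006406e-04,
        9.08314192e-03,  2.34636383e-05]), 'eef_pos': array([0.1978131 , 0.53929161, 0.22018811]), 'eef_rot': array([-3.23176673e-04,  1.74991140e-01,  9.84569615e-01, -8.18787166e-04]), 'wrist_force': array([ 0.24826878,  0.25015752, -0.50003219]), 'torque': array([-0.01210783,  0.05091574,  0.04729031]), 'grasp_force': 0.0, 'opening': 1.0001781050420073} [[-9.38755993e-01  3.44581390e-01 -9.22940864e-04]
 [ 3.44582448e-01  9.38754861e-01 -1.49919982e-03]
 [ 3.49818865e-04 -1.72541204e-03 -9.99998450e-01]]
side [ 0.02309778 -0.62839738  0.93778478] 453.4438299257134
top [ 0.41614921 -0.0883531   1.21055771] 515.7002554328851
```

View pics/side0.png

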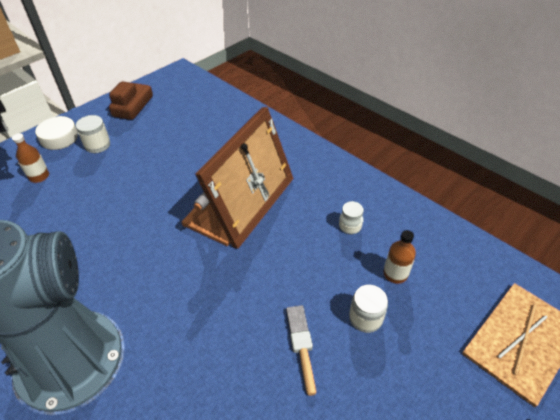

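View pics/top0.png

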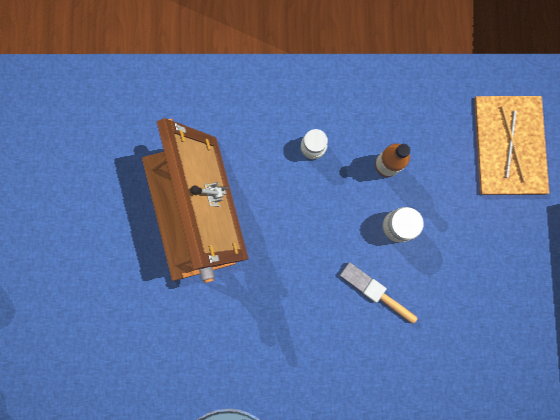

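The top rail runs from (163,122) to (208,268) in the top view, with the black foot ball near (196,190) and the hub near (215,193). The bystanders are to the right. In the side view the ball is at (245,148).

```bash
cat > meas.py <<'E'
from h import *
def fit(P,rgb,d,win):
    u0,u1,v0,v1=win
    m=np.zeros(d.shape,bool);m[v0:v1,u0:u1]=1
    hsv=cv2.cvtColor(rgb,cv2.COLOR_RGB2HSV)
    m&=(d>0)&~((hsv[...,0]>95)&(hsv[...,0]<130)&(hsv[...,1]>80))
    return m,hsv
E
python3 - <<'E'
from meas import *
for n,win,bw in(("top",(130,260,105,290),(188,202,183,197)),("side",(180,300,100,250),(240,251,143,154))):
    D=np.load(n+"0.npz");P,rgb,d=D["P"],D["rgb"],D["d"]
    m,hsv=fit(P,rgb,d,win)
    # orange panel mask -> plane
    pan=m&(hsv[...,0]<22)&(hsv[...,2]>130)&(hsv[...,1]>90)&(P[...,2]>0.04)
    X=P[pan];
    for _ in range(5):
        c=X.mean(0);nn=np.linalg.svd(X-c,full_matrices=False)[2][2];r=(X-c)@nn;X=X[abs(r)<max(.003,1.5*r.std())]
    if nn[2]<0: nn=-nn
    print(n,"panel",len(X),c,nn,"tilt",np.arcsin(nn[2]),"yaw",np.arctan2(nn[1],nn[0]))
    # rail points: within window, above plane
    fr=m&(P[...,2]>.03); s=(P-c)@nn
    y=np.cross([0,0,1],nn);y/=np.linalg.norm(y);z=np.cross(nn,y)
    f=fr&(abs(s)<.03); a=(P-c)@y;b=(P-c)@z
    rail=f&(hsv[...,2]<140)
    print("s hist",np.histogram(s[f],bins=np.arange(-.03,.031,.004)))
    k=f&(s>-.012)&(s<.012)
    print("y range",np.percentile(a[k],[.5,99.5]),"z range",np.percentile(b[k],[.5,99.5]))
    print("top z max pts",np.percentile(P[...,2][f],[95,99,99.8]))
    u0,u1,v0,v1=bw
    mb=np.zeros(d.shape,bool);mb[v0:v1,u0:u1]=1;mb&=(rgb.max(-1)<60)&(d>0)
    print("ball",mb.sum(),P[mb].mean(0),np.median(P[mb],0),P[mb].max(0), "s",np.percentile(s[mb],[5,50,95]))
    vv,uu=np.nonzero(mb);print(uu.mean(),vv.mean(),uu.min(),uu.max(),vv.min(),vv.max())
E
```

```text
top panel 3689 [0.57752927 0.0401241  0.14000052] [ 0.240421   -0.90798075  0.34317444] tilt 0.3502945035401762 yaw -1.3119501405797243
s hist (array([  24,   40,   43,  103,  284,  304,  321, 3866, 2142,  105,   50,
         66,  121,   45,    0]), array([-0.03 , -0.026, -0.022, -0.018, -0.014, -0.01 , -0.006, -0.002,
        0.002,  0.006,  0.01 ,  0.014,  0.018,  0.022,  0.026,  0.03 ]))
y range [-0.14693308  0.15060819] z range [-0.11729324  0.10204317]
top z max pts [0.23295587 0.23524425 0.23670999]
ball 48 [0.57534956 0.04766845 0.2156762 ] [0.57500065 0.04785783 0.21866337] [0.58175146 0.05631394 0.22539277] s [0.01276789 0.01905481 0.02412122]
195.4375 190.58333333333334 191 201 187 193
side panel 3354 [0.57538108 0.0349245  0.12940319] [ 0.2410952  -0.90823185  0.34203511] tilt 0.3490817762888035 yaw -1.311324967390787
s hist (array([  23,   33,   47,   73,  140,  159,  499, 3495, 2095,  226,   37,
         88,  113,   42,    4]), array([-0.03 , -0.026, -0.022, -0.018, -0.014, -0.01 , -0.006, -0.002,
        0.002,  0.006,  0.01 ,  0.014,  0.018,  0.022,  0.026,  0.03 ]))
y range [-0.14387536  0.15513015] z range [-0.10622585  0.11259238]
top z max pts [0.23178505 0.23498608 0.23652159]
ball 45 [0.57548411 0.04539442 0.21502019] [0.57479763 0.04499681 0.21724009] [0.58098372 0.05379393 0.22482786] s [0.01453031 0.01937615 0.02487529]
244.04444444444445 148.22222222222223 241 247 144 153
```

Request:
{"name": "servo_tool", "arguments": {
  "motion": [
    [[-2,-1,-4,0,-1],[-5,-3,-8,0,-1],[-9,-5.5,-8,0,-1],[-13,-8,-8,0,-1],[-17,-10.5,-8,0,-1]]
  ]
}}

```text
time_s: 0.6
eef_pos: [0.3221, 0.3812, 0.3013]
eef_rot: [0.0, 0.175, 0.985, 0.0]
wrist_force: [0.3, 0.8, -0.9]
opening: 1.0
grasp_force: 0.0
```

Request:
{"name": "servo_tool", "arguments": {
  "motion": [
    [[-4,-2.5,0,0,-1],[-8,-5,0,0,-1],[-12,-7.5,0,0,-1],[-16,-10,0,0,-1],[-20,-12.5,0,0,-1]]
  ]
}}

```text
time_s: 1.1
eef_pos: [0.4669, 0.1946, 0.3009]
eef_rot: [-0.0, 0.175, 0.985, 0.0]
wrist_force: [0.5, 1.1, 0.6]
opening: 0.995
grasp_force: 0.0
```

Request:
{"name": "servo_tool", "arguments": {
  "motion": [
    [[-4,-2.5,0,8,-1],[-8,-5,0,16,-1],[-12,-7.5,0,24,-1],[-15.4,-10,0,32,-1],[-15.4,-10,0,40,-1]]
  ]
}}

```text
time_s: 1.6
eef_pos: [0.5782, 0.0447, 0.2998]
eef_rot: [-0.0, 0.506, 0.863, -0.001]
wrist_force: [-1.2, 0.4, 0.3]
opening: 0.999
grasp_force: 0.0
```

Request:
{"name": "servo_tool", "arguments": {
  "motion": [
    [[0,0,0,8,-1],[0,0,0,15,-1],[0,0,0,15,-1]]
  ]
}}

```text
time_s: 1.9
eef_pos: [0.5761, 0.0493, 0.3005]
eef_rot: [-0.001, 0.61, 0.792, -0.0]
wrist_force: [-0.0, -0.0, -0.4]
opening: 0.997
grasp_force: 0.0
```

```bash
cat > where.py <<'E'
from h import *
o=ctrl.get_obs();p=o["eef_pos"];R=rot(o["eef_rot"]);h=np.array([.256,-.967]);y=np.array([.967,.256])
print("t",round(o["time_s"],2),p.round(4),"h",(p[:2]@h).round(4),"y",(p[:2]@y).round(4),"ang",np.degrees(np.arctan2(R[1,1],R[0,1])).round(2),"z",R[:,2].round(3),"op",round(o["opening"],3),"gf",round(float(o["grasp_force"]),1),"F",o["wrist_force"].round(1))
E
python3 where.py
```

```text
t 1.9 [0.5761 0.0493 0.3005] h 0.0998 y 0.5697 ang 14.77 z [-0.001  0.    -1.   ] op 0.997 gf 0.0 F [-0.  -0.  -0.4]
```

Request:
{"name": "servo_tool", "arguments": {
  "motion": [
    [[0,0,2,0,0.3],[0,0,4,0,0.3],[0,0,5.5,0,0.3],[0,0,6.9,0,0.3],[0,0,6.9,0,0.3]]
  ]
}}

```text
time_s: 2.4
eef_pos: [0.575, 0.0497, 0.2296]
eef_rot: [-0.002, 0.609, 0.793, -0.001]
wrist_force: [-0.2, -0.5, 0.3]
opening: 0.349
grasp_force: 0.0
```

```bash
python3 where.py; python3 - <<'E'
from h import *
a=[]
for n in("side","top"):
    c=ctrl.camera(n);I=c["pixels"][:,:,::-1]
    s=I[90:240,175:325] if n=="side" else I[100:250,130:280]
    a.append(cv2.resize(s,(400,400),interpolation=cv2.INTER_CUBIC))
cv2.imwrite("pics/p1.png",np.hstack(a))
E
```

```text
t 2.4 [0.575  0.0497 0.2296] h 0.0992 y 0.5687 ang 14.91 z [-0.004  0.    -1.   ] op 0.349 gf 0.0 F [-0.2 -0.5  0.3]
```

View pics/p1.png

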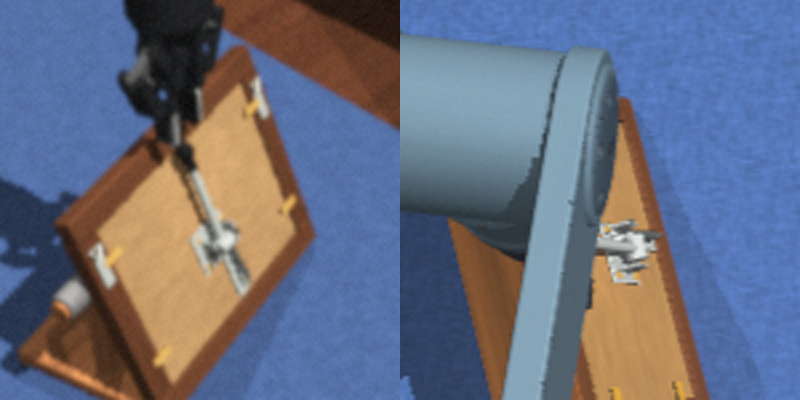

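The side view shows the two fingertips either side of the black ball (about (183,155) in the crop), not touching the frame. Next I close on the ball.

Request:
{"name": "servo_tool", "arguments": {
  "motion": [
    [[0,0,0,0,0.5],[0,0,0,0,0.7],[0,0,0,0,1],[0,0,0,0,1],[0,0,0,0,1]]
  ]
}}

```text
time_s: 3.0
eef_pos: [0.5764, 0.0495, 0.2323]
eef_rot: [0.0, 0.61, 0.793, 0.0]
wrist_force: [0.1, 0.4, 0.4]
opening: 0.002
grasp_force: 0.0
```

```bash
python3 where.py; python3 -c "
import numpy as np
for a in np.arange(0,1.61,.1):
    t=a-.349;t0=-.349
    print(round(a,1),'dx %.2f dz %.2f'%(-10.8*(np.sin(t)-np.sin(t0)),-10.8*(np.cos(t)-np.cos(t0))))"
```

```text
t 3.0 [0.5764 0.0495 0.2323] h 0.0997 y 0.57 ang 14.85 z [ 0. -0. -1.] op 0.002 gf 0.0 F [0.1 0.4 0.4]
0.0 dx -0.00 dz -0.00
0.1 dx -1.03 dz -0.32
0.2 dx -2.09 dz -0.53
0.3 dx -3.16 dz -0.64
0.4 dx -4.24 dz -0.64
0.5 dx -5.32 dz -0.53
0.6 dx -6.38 dz -0.31
0.7 dx -7.41 dz 0.01
0.8 dx -8.40 dz 0.43
0.9 dx -9.35 dz 0.95
1.0 dx -10.24 dz 1.56
1.1 dx -11.06 dz 2.25
1.2 dx -11.81 dz 3.03
1.3 dx -12.48 dz 3.88
1.4 dx -13.07 dz 4.78
1.5 dx -13.56 dz 5.75
1.6 dx -13.95 dz 6.75
```

```bash
python3 - <<'E'
from h import *
c=ctrl.camera("side");I=c["pixels"][:,:,::-1]
cv2.imwrite("pics/p2.png",cv2.resize(I[90:190,190:310],(720,600),interpolation=cv2.INTER_CUBIC))
P=cloud(c);np.savez("side1.npz",P=P,rgb=c["pixels"])
E
```

```text
(no output)
```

View pics/p2.png

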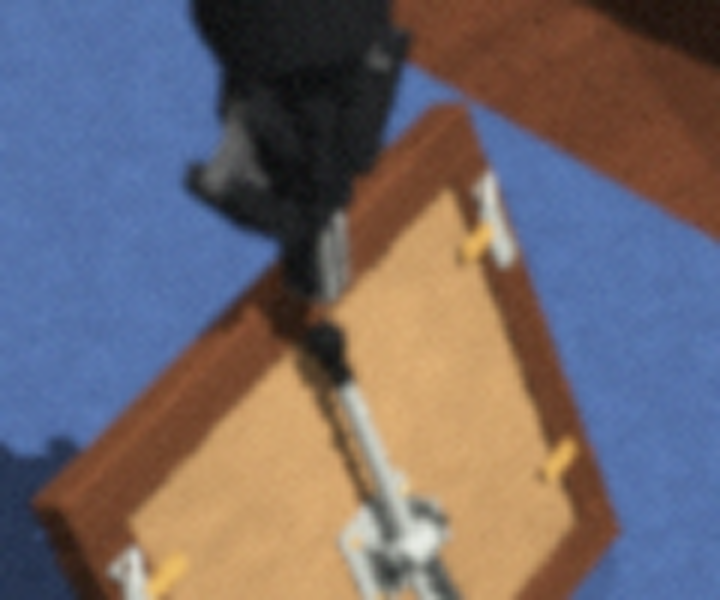

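The fingers closed above the ball: tips end at crop (320,295), ball still at (325,345). I'll measure both with depth.

```bash
python3 - <<'E'
from h import *
D=np.load("side1.npz");P,rgb=D["P"],D["rgb"]
h=np.array([.256,-.967,0]);y=np.array([.967,.256,0])
for v in range(128,156,2):
    print(v,[(u,rgb[v,u].max(),*(int(round(1000*t)) for t in(P[v,u]@h,P[v,u]@y,P[v,u,2]))) for u in range(240,249,2)])
E
```

```text
128 [(240, np.uint8(35), 113, 546, 296), (242, np.uint8(33), 112, 555, 289), (244, np.uint8(83), 112, 563, 283), (246, np.uint8(126), 109, 575, 275), (248, np.uint8(118), 81, 623, 232)]
130 [(240, np.uint8(23), 106, 554, 281), (242, np.uint8(42), 107, 561, 277), (244, np.uint8(121), 111, 564, 277), (246, np.uint8(117), 111, 572, 271), (248, np.uint8(119), 81, 622, 226)]
132 [(240, np.uint8(21), 103, 557, 272), (242, np.uint8(46), 107, 560, 272), (244, np.uint8(116), 110, 565, 269), (246, np.uint8(111), 110, 572, 265), (248, np.uint8(114), 84, 618, 224)]
134 [(240, np.uint8(24), 103, 558, 266), (242, np.uint8(44), 107, 560, 266), (244, np.uint8(111), 110, 563, 265), (246, np.uint8(109), 109, 573, 258), (248, np.uint8(124), 84, 617, 218)]
136 [(240, np.uint8(22), 104, 556, 262), (242, np.uint8(42), 107, 560, 260), (244, np.uint8(108), 111, 561, 261), (246, np.uint8(111), 111, 569, 255), (248, np.uint8(132), 87, 613, 216)]
138 [(240, np.uint8(29), 103, 555, 256), (242, np.uint8(42), 106, 560, 254), (244, np.uint8(103), 112, 560, 256), (246, np.uint8(118), 110, 570, 248), (248, np.uint8(
[... 793 characters left out ...]
2), (242, np.uint8(33), 101, 563, 218), (244, np.uint8(28), 103, 568, 216), (246, np.uint8(43), 108, 570, 216), (248, np.uint8(186), 92, 601, 187)]
150 [(240, np.uint8(89), 88, 572, 200), (242, np.uint8(70), 91, 576, 199), (244, np.uint8(28), 105, 566, 212), (246, np.uint8(40), 107, 570, 210), (248, np.uint8(159), 93, 600, 182)]
152 [(240, np.uint8(121), 92, 565, 201), (242, np.uint8(82), 90, 577, 191), (244, np.uint8(65), 101, 569, 201), (246, np.uint8(37), 106, 571, 202), (248, np.uint8(100), 110, 575, 200)]
154 [(240, np.uint8(177), 92, 565, 194), (242, np.uint8(114), 92, 573, 188), (244, np.uint8(81), 94, 579, 184), (246, np.uint8(82), 107, 569, 197), (248, np.uint8(158), 113, 570, 199)]
```

```bash
python3 where.py; python3 - <<'E'
from h import *
print(ctrl.tip_reach,[a for a in dir(ctrl) if a[0]!="_"])
for n in ("side","top"):
    c=ctrl.camera(n);P=cloud(c);h=np.array([.256,-.967,0]);y=np.array([.967,.256,0])
    m=(abs(P@h-.0997)<.025)&(abs(P@y-.57)<.03)&(P[...,2]>.18)&(P[...,2]<.32)&(c["pixels"].max(-1)<140)
    print(n,np.histogram(P[...,2][m],bins=np.arange(.18,.33,.006)))
    d=c["pixels"].max(-1)<130
    k=m&(P[...,2]>.235);print(np.percentile(P[k]@h,[2,50,98]),np.percentile(P[k]@y,[2,50,98]))
E
```

```text
t 3.05 [0.5764 0.0495 0.2322] h 0.0997 y 0.57 ang 14.84 z [ 0. -0. -1.] op 0.002 gf 0.0 F [-0.5  0.4  0.4]
0.025 ['MotionError', 'camera', 'get_obs', 'hand_in', 'tip_reach']
side (array([ 8,  5, 11, 16, 17, 29, 55, 38, 29, 15,  4, 12, 23, 20, 25, 21, 15,
       12, 31, 45, 24, 30, 31,  7,  0]), array([0.18 , 0.186, 0.192, 0.198, 0.204, 0.21 , 0.216, 0.222, 0.228,
       0.234, 0.24 , 0.246, 0.252, 0.258, 0.264, 0.27 , 0.276, 0.282,
       0.288, 0.294, 0.3  , 0.306, 0.312, 0.318, 0.324, 0.33 ]))
[0.08221851 0.10975593 0.11703814] [0.54298097 0.5617192  0.59626253]
top (array([1, 0, 0, 0, 0, 0, 0, 0, 0, 0, 0, 0, 0, 0, 0, 0, 0, 0, 0, 0, 0, 0,
       0, 0, 0]), array([0.18 , 0.186, 0.192, 0.198, 0.204, 0.21 , 0.216, 0.222, 0.228,
       0.234, 0.24 , 0.246, 0.252, 0.258, 0.264, 0.27 , 0.276, 0.282,
       0.288, 0.294, 0.3  , 0.306, 0.312, 0.318, 0.324, 0.33 ]))Traceback (most recent call last):
  File "<stdin>", line 8, in <module>
    return _quantile_unchecked(
        a, q, axis, out, overwrite_input, method, keepdims, weights)
    return _ureduce(a,
                    func=_quantile_ureduce_func,
    ...<5 lines>...
                    overwrite_input=overwrite_input,
                    method=method)
    r = func(a, **kwargs)
    result = _quantile(arr,
                       quantiles=q,
    ...<2 lines>...
                       out=out,
                       weights=wgt)
    slices_having_nans = np.isnan(arr[-1, ...])
                                  ~~~^^^^^^^^^
IndexError: index -1 is out of bounds for axis 0 with size 0
```

Request:
{"name": "servo_tool", "arguments": {
  "motion": [
    [[0,0,0,0,0],[0,0,0,0,0.2],[0,0,1,0,0.2],[0,0,2.5,0,0.2],[0,0,2.5,0,0.2]]
  ]
}}

```text
time_s: 3.65
eef_pos: [0.5743, 0.0496, 0.2035]
eef_rot: [-0.002, 0.61, 0.793, -0.001]
wrist_force: [0.6, 0.7, -0.6]
opening: 0.4
grasp_force: 0.0
```

```bash
python3 where.py; python3 - <<'E'
from h import *
c=ctrl.camera("side");I=c["pixels"][:,:,::-1]
cv2.imwrite("pics/p3.png",cv2.resize(I[90:190,190:310],(720,600),interpolation=cv2.INTER_CUBIC))
P=cloud(c);np.savez("side1.npz",P=P,rgb=c["pixels"])
E
```

```text
t 3.65 [0.5743 0.0496 0.2035] h 0.099 y 0.5681 ang 14.84 z [-0.006  0.001 -1.   ] op 0.4 gf 0.0 F [ 0.6  0.7 -0.6]
```

View pics/p3.png

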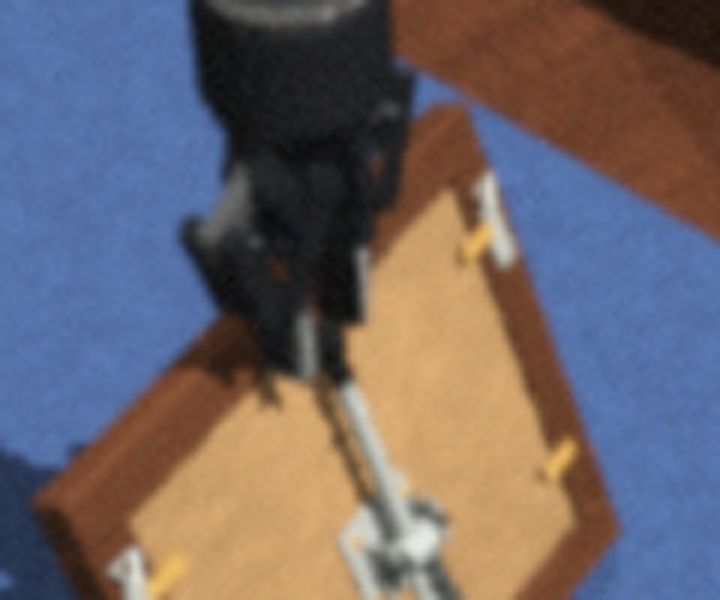

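The fingers now straddle the ball, with tips at crop (305,378) and (345,318), about level with its centre. I'll go 12 mm lower, then close.

Request:
{"name": "servo_tool", "arguments": {
  "motion": [
    [[0,0,0.6,0,0.2],[0,0,1.2,0,0.2],[0,0,1.2,0,0.2]]
  ]
}}

```text
time_s: 4.0
eef_pos: [0.5758, 0.0495, 0.194]
eef_rot: [-0.001, 0.61, 0.793, -0.0]
wrist_force: [-0.6, -0.6, -0.8]
opening: 0.398
grasp_force: 0.0
```

Request:
{"name": "servo_tool", "arguments": {
  "motion": [
    [[0,0,0,0,0.5],[0,0,0,0,0.8],[0,0,0,0,1],[0,0,0,0,1]]
  ]
}}

```text
time_s: 4.4
eef_pos: [0.5777, 0.0497, 0.196]
eef_rot: [0.001, 0.61, 0.793, 0.001]
wrist_force: [5.0, 3.1, 0.1]
opening: 0.165
grasp_force: 58.5
```

```bash
python3 where.py
```

```text
t 4.4 [0.5777 0.0497 0.196 ] h 0.0998 y 0.5713 ang 14.85 z [ 0.004  0.    -1.   ] op 0.165 gf 58.5 F [5.  3.1 0.1]
```

Request:
{"name": "servo_tool", "arguments": {
  "motion": [
    [[0,0.2,0,0,1],[-0.5,0.2,-0.2,0,1],[-1.0,0.2,-0.3,0,1],[-1.6,0.2,-0.45,0,1],[-2.1,0.2,-0.5,0,1]]
  ]
}}

```text
time_s: 4.9
eef_pos: [0.5841, 0.0296, 0.2006]
eef_rot: [0.0, 0.61, 0.792, 0.001]
wrist_force: [4.3, 3.2, 0.3]
opening: 0.163
grasp_force: 58.7
```

```bash
python3 where.py;python3 - <<'E'
from h import *
c=ctrl.camera("side");I=c["pixels"][:,:,::-1]
cv2.imwrite("pics/p4.png",cv2.resize(I[90:190,190:310],(720,600),interpolation=cv2.INTER_CUBIC))
E
```

```text
t 4.9 [0.5841 0.0296 0.2006] h 0.1209 y 0.5724 ang 14.82 z [ 0.001  0.001 -1.   ] op 0.163 gf 58.7 F [4.3 3.2 0.3]
```

View pics/p4.png

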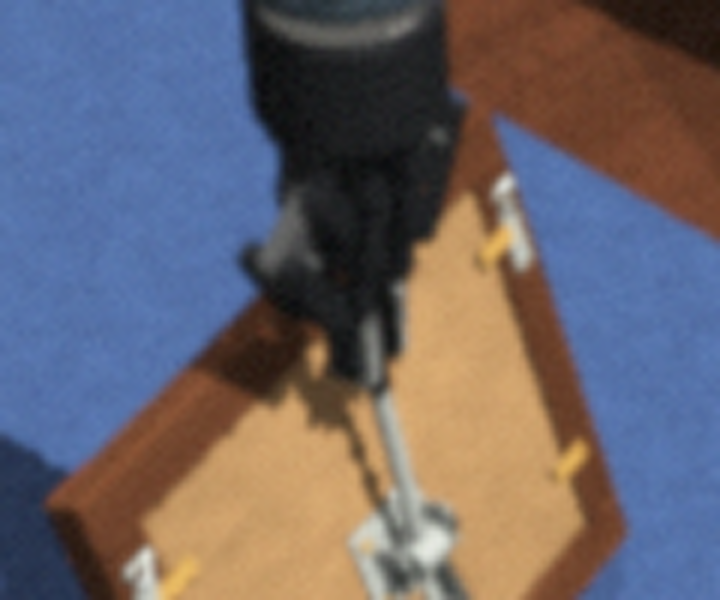

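The ball is held and the stand is swinging out. The frame's right top corner has moved from (460,105) to (490,115), so I'll measure the frame's tilt.

```bash
cat > pan.py <<'E'
from h import *
def panel(n="side"):
    c=ctrl.camera(n);P=cloud(c);hsv=cv2.cvtColor(c["pixels"],cv2.COLOR_RGB2HSV)
    m=(hsv[...,0]<22)&(hsv[...,2]>130)&(hsv[...,1]>90)&(P[...,2]>.04)&(abs(P[...,0]-.575)<.16)&(P[...,1]>-.15)&(P[...,1]<.15)
    X=P[m]
    for _ in range(6):
        q=X.mean(0);nn=np.linalg.svd(X-q,full_matrices=False)[2][2];r=(X-q)@nn;X=X[abs(r)<max(.003,1.5*r.std())]
    if nn@[.25,-.97,.1]<0: nn=-nn
    t=np.arcsin(nn[2]);yaw=np.arctan2(nn[1],nn[0])
    # panel line h at z=0.006 -> foot centre h
    hh=np.array([np.cos(yaw),np.sin(yaw)]); fh=q[:2]@hh+(np.sin(t)*(q[2]-.006)-.009)/np.cos(t)
    print(n,len(X),"tilt %.3f yaw %.3f foot_h %.4f"%(t,yaw,fh),q.round(3)); return c
if __name__=="__main__": panel("side")
E
python3 pan.py
```

```text
side 3159 tilt 0.293 yaw -1.328 foot_h 0.1420 [0.575 0.025 0.129]
```

Request:
{"name": "servo_tool", "arguments": {
  "motion": [
    [[1.0,-0.1,0.2,0,1],[1.6,-0.2,0.4,0,1],[2.1,-0.2,0.5,0,1],[2.1,-0.2,0.5,0,1]]
  ]
}}

```text
time_s: 5.4
eef_pos: [0.576, 0.0501, 0.1949]
eef_rot: [0.0, 0.609, 0.793, -0.0]
wrist_force: [4.5, 0.9, -2.1]
opening: 0.163
grasp_force: 58.9
```

```bash
python3 where.py;python3 pan.py
```

```text
t 5.4 [0.576  0.0501 0.1949] h 0.099 y 0.5698 ang 14.91 z [-0.    -0.001 -1.   ] op 0.163 gf 58.9 F [ 4.5  0.9 -2.1]
side 3361 tilt 0.369 yaw -1.311 foot_h 0.1529 [0.571 0.032 0.127]
```

Request:
{"name": "servo_tool", "arguments": {
  "motion": [
    [[-2.1,0,-0.55,0,1],[-5.2,0,-0.45,0,1],[-9.25,0,1.0,0,1],[-12.4,0,3.8,0,1],[-13.5,0,5.6,0,1]]
  ]
}}

```text
time_s: 5.95
eef_pos: [0.6105, -0.0845, 0.1385]
eef_rot: [-0.0, 0.611, 0.792, -0.001]
wrist_force: [-1.4, 0.7, -0.8]
opening: 0.002
grasp_force: 0.0
```

```bash
python3 where.py;python3 - <<'E'
from pan import *
c=panel();I=c["pixels"][:,:,::-1]
cv2.imwrite("pics/p5.png",cv2.resize(I[80:260,180:340],(640,600)[::1] if 0 else (533,600),interpolation=cv2.INTER_CUBIC))
E
```

```text
t 5.95 [ 0.6105 -0.0845  0.1385] h 0.238 y 0.5687 ang 14.69 z [-0.001 -0.001 -1.   ] op 0.002 gf 0.0 F [-1.4  0.7 -0.8]
side 2533 tilt 0.456 yaw -1.311 foot_h 0.1687 [0.565 0.026 0.124]
```

View pics/p5.png

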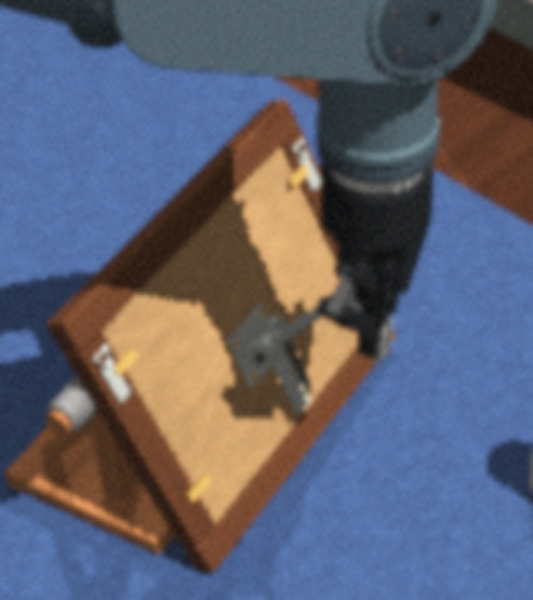

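The ball slipped from the fingers late in the swing, so they are now shut. The rod runs from the hub at (260,345) out toward the gripper at (335,305), and the frame's feet have slid out about 2 cm. I'll let it settle briefly and look again by numbers.

Request:
{"name": "servo_tool", "arguments": {
  "motion": [
    [[0,0,0,0,1]]
  ]
}}

```text
time_s: 6.1
eef_pos: [0.6089, -0.0813, 0.1373]
eef_rot: [-0.002, 0.611, 0.792, -0.001]
wrist_force: [0.1, -0.5, 0.4]
opening: 0.002
grasp_force: 0.0
```

```bash
python3 where.py;python3 - <<'E'
from pan import *
c=panel();P=cloud(c);I=c["pixels"]
t,yaw,fh=.456,-1.311,.1687
h=np.array([np.cos(yaw),np.sin(yaw),0]);y=np.array([-h[1],h[0],0])
H=P@h-fh;Z=P[...,2]-.006;Y=P@y-.570
xf=H*np.cos(t)+Z*np.sin(t);zf=Z*np.cos(t)-H*np.sin(t)+.006
m=(abs(Y)<.03)&(xf>.016)&(xf<.2)&(zf>0)&(zf<.3)&(P[...,2]>.012)
for v,u in list(zip(*np.nonzero(m)))[::3]: print((u,v),I[v,u].max(),"x%.0f y%.0f z%.0f Z%.0f"%(xf[v,u]*1e3,Y[v,u]*1e3,zf[v,u]*1e3,P[v,u,2]*1e3),end=" | ")
E
```

```text
t 6.1 [ 0.6089 -0.0813  0.1373] h 0.2345 y 0.568 ang 14.75 z [-0.005  0.001 -1.   ] op 0.002 gf 0.0 F [ 0.1 -0.5  0.4]
side 2514 tilt 0.457 yaw -1.311 foot_h 0.1687 [0.566 0.026 0.125]
(np.int64(274), np.int64(123)) 71 x184 y-29 z294 Z346 | (np.int64(275), np.int64(130)) 79 x171 y-21 z273 Z321 | (np.int64(276), np.int64(131)) 38 x177 y-25 z273 Z323 | (np.int64(276), np.int64(132)) 37 x176 y-25 z270 Z321 | (np.int64(279), np.int64(132)) 62 x187 y-29 z272 Z327 | (np.int64(279), np.int64(133)) 60 x186 y-29 z269 Z324 | (np.int64(275), np.int64(135)) 93 x173 y-29 z266 Z315 | (np.int64(275), np.int64(140)) 54 x166 y-29 z253 Z301 | (np.int64(275), np.int64(145)) 94 x160 y-29 z240 Z287 | (np.int64(302), np.int64(153)) 31 x185 y14 z187 Z250 | (np.int64(297), np.int64(155)) 22 x178 y5 z189 Z248 | (np.int64(300), np.int64(155)) 28 x185 y5 z188 Z251 | (np.int64(291), np.int64(156)) 25 x183 y-22 z204 Z265 | (np.int64(294), np.int64(156)) 17 x179 y-9 z195 Z254 | (np.int64(297), np.int64(156)) 24 x176 y4 z186 Z245 | (np.int64(300), np.int64(156)) 33 x185 y5 z185 Z248 | (np.int64(290), np.int64(157)
[... 8494 characters left out ...]
 z83 Z87 | (np.int64(292), np.int64(188)) 92 x133 y-12 z105 Z153 | (np.int64(258), np.int64(189)) 77 x23 y-15 z104 Z104 | (np.int64(268), np.int64(189)) 53 x27 y13 z82 Z87 | (np.int64(258), np.int64(190)) 89 x20 y-13 z100 Z99 | (np.int64(268), np.int64(190)) 60 x25 y14 z78 Z82 | (np.int64(269), np.int64(191)) 57 x26 y14 z75 Z79 | (np.int64(270), np.int64(192)) 62 x28 y14 z72 Z77 | (np.int64(271), np.int64(193)) 72 x29 y15 z68 Z74 | (np.int64(272), np.int64(194)) 104 x29 y17 z63 Z69 | (np.int64(271), np.int64(196)) 130 x25 y13 z58 Z64 | (np.int64(272), np.int64(197)) 135 x25 y15 z54 Z60 | (np.int64(271), np.int64(198)) 152 x20 y14 z51 Z55 | (np.int64(276), np.int64(201)) 130 x16 y30 z28 Z32 |
```

The rod lies at about 1.2 rad, past centre. Its ball rests against the inner side of the shut fingers, so I'll back the tool straight outward and let it snap down.

Request:
{"name": "servo_tool", "arguments": {
  "motion": [
    [[-3,0,0,0,1],[-6,0,0,0,1],[-6,0,-4,0,1],[-6,0,-8,0,1],[-6,0,-12,0,0]]
  ]
}}

```text
time_s: 6.65
eef_pos: [0.6261, -0.1377, 0.2619]
eef_rot: [0.0, 0.609, 0.793, 0.0]
wrist_force: [-0.2, 0.3, 0.1]
opening: 0.154
grasp_force: 0.0
```

Request:
{"name": "servo_tool", "arguments": {
  "motion": [
    [[0,0,-3,8,0],[0,0,-6,16,0],[0,0,-6,24,0]]
  ]
}}

```text
time_s: 6.95
eef_pos: [0.6282, -0.1381, 0.3272]
eef_rot: [0.005, 0.762, 0.647, 0.002]
wrist_force: [1.0, 0.1, -0.1]
opening: 0.498
grasp_force: 0.0
```

```bash
python3 where.py;python3 - <<'E'
from pan import *
c=panel("side");c2=panel("top")
I=c["pixels"][80:260,180:340,::-1];J=c2["pixels"][90:300,120:300,::-1]
cv2.imwrite("pics/p6.png",np.hstack([cv2.resize(I,(400,450),interpolation=2),cv2.resize(J,(386,450),interpolation=2)]))
E
```

```text
t 6.95 [ 0.6282 -0.1381  0.3272] h 0.2944 y 0.5722 ang -9.37 z [ 0.01  -0.004 -1.   ] op 0.498 gf 0.0 F [ 1.   0.1 -0.1]
side 2874 tilt 0.454 yaw -1.311 foot_h 0.1681 [0.568 0.025 0.122]
top 973 tilt 0.445 yaw -1.306 foot_h 0.1695 [0.651 0.067 0.16 ]
```

View pics/p6.png

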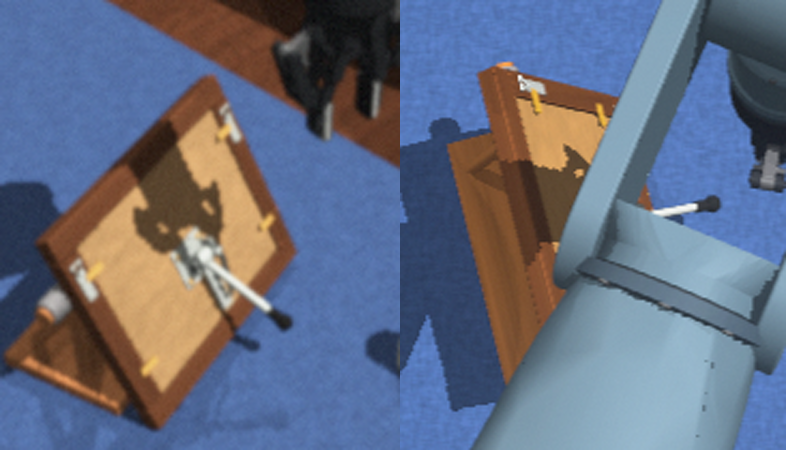

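The stand is down: the rod runs from the hub to the ball at (282,320) in the left crop. I'll check its angle, the frame's y-centre and the fingertip heights numerically.

```bash
cat >> meas.py <<'E'
E
python3 where.py; python3 - <<'E'
from pan import *
c=panel("side");P=cloud(c);rgb=c["pixels"];d=c["depth"]
t,yaw,fh=.454,-1.311,.1685
h=np.array([np.cos(yaw),np.sin(yaw),0]);y=np.array([-h[1],h[0],0])
H=P@h-fh;Z=P[...,2]-.006;Y=P@y
xf=H*np.cos(t)+Z*np.sin(t);zf=Z*np.cos(t)-H*np.sin(t)+.006
hsv=cv2.cvtColor(rgb,cv2.COLOR_RGB2HSV)
wood=(abs(xf-.01)<.006)&(d>0)&((hsv[...,0]<22)|(hsv[...,0]>165))
for lo,hi in((.03,.1),(.1,.17),(.17,.225)):
    k=wood&(zf>lo)&(zf<hi)&(abs(Y-.57)<.2);print("y ext",lo,np.percentile(Y[k],[.5,99.5]),np.percentile(Y[k],[.5,99.5]).mean())
k=wood&(abs(Y-.57)<.12);print("z ext",np.percentile(zf[k],[.5,99.5]))
m=(xf>.05)&(xf<.14)&(zf<.11)&(abs(Y-.57)<.04)&(P[...,2]>.03)&(d>0)&(hsv[...,0]<400)
b=m&(rgb.max(-1)<70)
print("ball",b.sum(),"x,z,Y",np.median(xf[b]),np.median(zf[b]),np.median(Y[b]),"ang",np.arctan2(np.median(xf[b])-.022,np.median(zf[b])-.112))
r=m&(rgb.min(-1)>120);print("rod ang",r.sum(),np.median(np.arctan2(xf[r]-.022-.002,zf[r]-.112-.002)))
p=ctrl.get_obs()["eef_pos"]
f=(np.hypot(P[...,0]-p[0],P[...,1]-p[1])<.05)&(d>0)&(P[...,2]>.25)
print("lowest finger z",np.sort(P[...,2][f])[:12].round(3))
E
```

```text
t 7.05 [ 0.6267 -0.1377  0.3222] h 0.2936 y 0.5708 ang -9.12 z [ 0.004 -0.002 -1.   ] op 0.502 gf 0.0 F [ 0.2 -0.4  0.1]
side 2888 tilt 0.457 yaw -1.312 foot_h 0.1682 [0.569 0.025 0.121]
y ext 0.03 [0.41979354 0.71760956] 0.5687015472182342
y ext 0.1 [0.41960452 0.71730662] 0.568455569004884
y ext 0.17 [0.41985855 0.71839065] 0.5691245994005201
z ext [0.00822611 0.24546731]
ball 34 x,z,Y 0.09367553747843213 0.03317524041459677 0.5667456102600095 ang 2.4036618508261074
rod ang 58 2.4414547335140417
lowest finger z [0.335 0.336 0.336 0.336 0.337 0.337 0.337 0.338 0.338 0.338 0.339 0.339]
```

Request:
{"name": "servo_tool", "arguments": {
  "motion": [
    [[4,-1.8,0,8,0],[8,-3.6,0,16,0],[12.4,-5.6,0,24,0],[16.5,-7.5,0,32,0],[20.6,-9.4,0,40,0]]
  ]
}}

```text
time_s: 7.6
eef_pos: [0.5646, 0.0816, 0.3184]
eef_rot: [-0.0, 0.937, 0.348, -0.001]
wrist_force: [0.3, 0.3, -0.5]
opening: 0.497
grasp_force: 0.0
```

Request:
{"name": "servo_tool", "arguments": {
  "motion": [
    [[0,0,0,8,0],[0,0,0,16,0],[0,0,0,24,0],[0,0,0,26,0],[0,0,0,26,0]]
  ]
}}

```text
time_s: 8.1
eef_pos: [0.5654, 0.08, 0.3184]
eef_rot: [-0.0, 0.991, 0.131, -0.001]
wrist_force: [-0.0, -0.9, -0.5]
opening: 0.5
grasp_force: 0.0
```

```bash
python3 where.py; python3 pan.py
```

```text
t 8.1 [0.5654 0.08   0.3184] h 0.0674 y 0.5672 ang -74.92 z [-0.002  0.    -1.   ] op 0.5 gf 0.0 F [-0.  -0.9 -0.5]
side 3700 tilt 0.456 yaw -1.311 foot_h 0.1687 [0.575 0.03  0.129]
```

Request:
{"name": "servo_tool", "arguments": {
  "motion": [
    [[0,0,4,0,0],[0,0,7.5,0,0],[0,0,10,0,0],[0,0,11.3,0,0],[0,0,12.2,0,0]]
  ]
}}

```text
time_s: 8.65
eef_pos: [0.5657, 0.0794, 0.196]
eef_rot: [-0.0, 0.992, 0.13, -0.001]
wrist_force: [0.3, -0.1, 0.1]
opening: 0.499
grasp_force: 0.0
```

```bash
python3 where.py; python3 - <<'E'
from pan import *
c=panel("side")
cv2.imwrite("pics/p7.png",cv2.resize(c["pixels"][90:240,170:320,::-1],(600,600),interpolation=2))
E
```

```text
t 8.65 [0.5657 0.0794 0.196 ] h 0.068 y 0.5674 ang -75.06 z [-0.002  0.    -1.   ] op 0.499 gf 0.0 F [ 0.3 -0.1  0.1]
side 3683 tilt 0.457 yaw -1.311 foot_h 0.1688 [0.574 0.03  0.128]
```

View pics/p7.png

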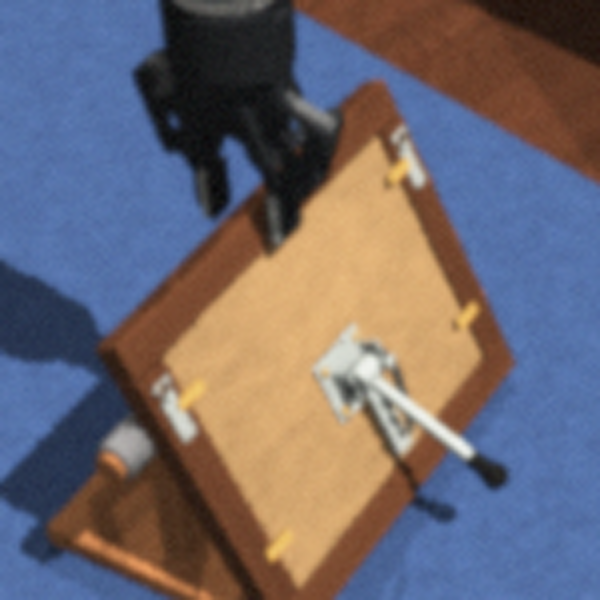

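The fingers straddle the rail: the front one beyond it at (212,215), the back one against its back at (278,245). I'll lower slightly, then pull the rail up gently as a cage.

Request:
{"name": "servo_tool", "arguments": {
  "motion": [
    [[0,0.3,0.4,0,0],[0,0.8,0.4,0,0],[0,1.4,0.4,0,0],[0,2.0,0.3,0,0],[0,2.6,0.2,0,0]]
  ]
}}

```text
time_s: 9.2
eef_pos: [0.5735, 0.0537, 0.196]
eef_rot: [-0.0, 0.992, 0.129, 0.001]
wrist_force: [0.2, 3.0, 2.8]
opening: 0.501
grasp_force: 1.2
```

Request:
{"name": "servo_tool", "arguments": {
  "motion": [
    [[0,0.6,-0.2,0,0],[0,1.2,-0.3,0,0],[0,1.8,-0.5,0,0],[0,2.4,-0.6,0,0],[0,3.0,-0.7,0,0]]
  ]
}}

```text
time_s: 9.7
eef_pos: [0.5807, 0.0245, 0.2021]
eef_rot: [0.0, 0.992, 0.129, -0.0]
wrist_force: [-0.3, 0.8, 1.1]
opening: 0.505
grasp_force: 0.6
```

```bash
python3 where.py; python3 pan.py
```

```text
t 9.7 [0.5807 0.0245 0.2021] h 0.125 y 0.5678 ang -75.16 z [-0. -0. -1.] op 0.505 gf 0.6 F [-0.3  0.8  1.1]
side 2963 tilt 0.249 yaw -1.311 foot_h 0.1701 [0.577 0.001 0.132]
```

Request:
{"name": "servo_tool", "arguments": {
  "motion": [
    [[0,0.6,-0.2,0,0],[0,1.2,-0.4,0,0],[0,1.8,-0.6,0,0],[0,2.4,-0.7,0,0],[0,2.9,-0.8,0,0]]
  ]
}}

```text
time_s: 10.25
eef_pos: [0.5882, -0.0036, 0.2103]
eef_rot: [0.0, 0.992, 0.129, 0.0]
wrist_force: [-0.8, -0.0, -0.5]
opening: 0.501
grasp_force: 0.2
```

Request:
{"name": "servo_tool", "arguments": {
  "motion": [
    [[0,0.5,0,0,0],[0,0.9,-0.1,0,0.1],[0,1.3,-0.1,0,0.1],[0,1.6,-0.1,0,0.2],[0,1.6,-0.1,0,0.2]]
  ]
}}

```text
time_s: 10.75
eef_pos: [0.5923, -0.0189, 0.2111]
eef_rot: [0.0, 0.992, 0.129, 0.0]
wrist_force: [-0.1, -0.8, -0.7]
opening: 0.404
grasp_force: 0.0
```

```bash
python3 where.py; python3 pan.py
```

```text
t 10.75 [ 0.5923 -0.0189  0.2111] h 0.1699 y 0.5679 ang -75.18 z [ 0. -0. -1.] op 0.404 gf 0.0 F [-0.1 -0.8 -0.7]
side 2038 tilt -0.008 yaw -1.312 foot_h 0.1712 [ 0.589 -0.032  0.142]
```

Plumb to within 0.01 rad, with the rail central in the cage. Now I close.

Request:
{"name": "servo_tool", "arguments": {
  "motion": [
    [[0,0,0,0,0.35],[0,0,0,0,0.5],[0,0,0,0,0.7],[0,0,0,0,1],[0,0,0,0,1]]
  ]
}}

```text
time_s: 11.3
eef_pos: [0.5923, -0.0186, 0.2113]
eef_rot: [0.0, 0.992, 0.129, 0.0]
wrist_force: [0.3, -1.1, 1.2]
opening: 0.221
grasp_force: 60.2
```

Request:
{"name": "servo_tool", "arguments": {
  "motion": [
    [[0,0,0,0,1],[0,0,0,0,1],[0,0,0,0,1],[0,0,0,0,1],[0,0,0,0,1]]
  ]
}}

```text
time_s: 11.8
eef_pos: [0.5923, -0.0185, 0.2113]
eef_rot: [0.0, 0.992, 0.129, 0.0]
wrist_force: [0.6, -2.6, 2.2]
opening: 0.219
grasp_force: 60.4
```

```bash
python3 where.py; python3 - <<'E'
from pan import *
c=panel("side");c2=panel("top");P=cloud(c);rgb=c["pixels"]
yaw=-1.311;h=np.array([np.cos(yaw),np.sin(yaw),0]);y=np.array([-h[1],h[0],0])
b=(rgb.max(-1)<70)&(abs(P@h-.26)<.035)&(abs(P@y-.569)<.03)&(P[...,2]>.008)&(P[...,2]<.07)
print("ball",b.sum(),np.median(P[b]@h)-.1712,np.median(P[b][:,2]))
cv2.imwrite("pics/p8.png",np.hstack([cv2.resize(rgb[70:270,170:350,::-1],(400,444),interpolation=2),cv2.resize(c2["pixels"][...,::-1],(400,300))[:,:].repeat(1,0) if 0 else cv2.resize(c2["pixels"][...,::-1],(400,444))]))
E
```

```text
t 11.8 [ 0.5923 -0.0185  0.2113] h 0.1695 y 0.568 ang -75.16 z [ 0. -0. -1.] op 0.219 gf 60.4 F [ 0.6 -2.6  2.2]
side 2201 tilt 0.018 yaw -1.314 foot_h 0.1695 [ 0.589 -0.027  0.142]
top 141 tilt -0.024 yaw -1.361 foot_h 0.1354 [ 0.469 -0.058  0.435]
ball 32 0.08946411650342515 0.03790544544845262
```

View pics/p8.png

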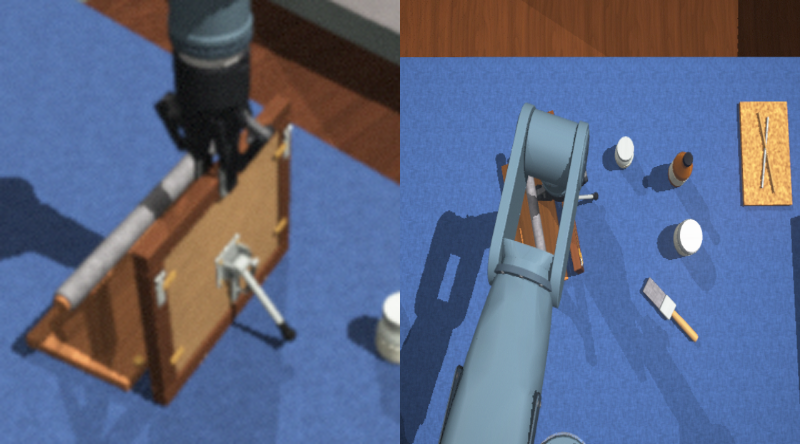

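The frame stands plumb, about 0.02 rad off, clear of the rest and held at its top rail. The stand is down with its ball at (288,330), and the bystanders haven't moved. I'm handing in.

```bash
python3 where.py; python3 -c "
from h import *
print(ctrl.hand_in())"
```

```text
t 11.9 [ 0.5923 -0.0185  0.2113] h 0.1695 y 0.568 ang -75.16 z [ 0. -0. -1.] op 0.223 gf 60.5 F [ 0.9 -2.6  2.9]
the job is handed in; nothing more can be done
None
```

I handed the job in at 11.9 s, no verdict returned: kickstand at its stop by camera measurement, frame gripped by its top rail and plumb to about 0.02 rad, clear of the rest (its feet slid about 2 cm outward during the flip), with the bottle, tin, jar and brush not visibly moved.

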